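# Earth the copper fin and hold the jig's sprung drawbar at the mark

## Robot

A 7-joint arm with a two-finger parallel gripper is mounted at the origin on the work surface. World frame = base frame: x ahead of the robot, y to its left, z up, the work surface at z = 0. Lengths are in m, angles in rad, forces in N, time in s.
With the tool pointing down it reaches from about 0.425 to 0.95 m from the base axis. Payload 4.7 kg.
Tool frame: the origin (TCP) lies between the finger pads; the fingertips stand 25 mm ahead of it and the grasp point (between the pads) lies 6 mm ahead of it; z points along the fingers, y is the line along which they close (so a half turn about z gives the same grasp; the last joint's range is limited). The gripper opens to 85 mm and grips with 20 to 120 N. Pads are 22 mm wide; open, the fingers measure 114 mm over their backs; the gripper's body (76 mm by 85 mm) begins 54 mm behind the grasp point. The pads swing forward as they close: fully open they stand 13 mm farther back than shut.
Start: joints at [-1.13, 0.469, -0.049, 1.532, 0.024, 1.141, -0.082], TCP at [0.306, 0.602, 0.256] pointing down, gripper open.
Joint ranges: [-2.59, 2.59], [-0.33, 1.99], [-1.39, 1.29], [0.1, 2.45], [-1.04, 4.18], [0.21, 1.99], [-2.66, 2.66]. Speed limits (rad/s): [2.57, 2.57, 3.14, 3.14, 3.14, 3.14, 3.14].

## Interface

Orientations are given as a 3x3 rotation matrix whose columns are the frame's x, y, z axes.
In Python, from rig import * gives the robot as it stands. Calls block until the motion is done:
- movep(position, orientation): joint-space move of the TCP to a pose.
- move_l(position, attitude=None, feed=0.15, until_force=None): straight line of the TCP; attitude=None keeps the orientation; feed is the mean speed in m/s. With until_force (N) it stops when the force on the tool has changed by that much, and returns True; else False.
- move_joints(angles): joint-space move.
- command_gripper(opening, newtons=None): finger opening in m; newtons is the grip in N (None keeps the last); returns when the fingers have stopped.
- sleep(seconds).
- inverse_kinematics(position, orientation): joint angles nearest the present ones, or None.
- sense(): the state.
- camera(name): name is "scene" or "top" or "wrist"; returns (picture, depth): 400x640x3 uint8, red, green, blue; 400x640 float32, m along the optical axis (not along the pixel's ray), 0 where there is no reading.
- camera_params(name): a dict with "K" (3x3 intrinsics, pixels), "dist" ([k1, k2, p1, p2, k3] as OpenCV has them; the pictures are not rectified), "position" and "rotation" of the camera in the world; the wrist camera has in their place "tool_from_camera" (4x4, takes a point from camera to tool coordinates, whose origin is the TCP and whose axes are the flange's). Camera axes: x right, y down, z forward; pixel columns grow to the right and rows downward; lengths in m; the calibration is good to about 2 mm. A picture is of the moment at which its call begins: read the wrist's pose just before it. camera_params takes no time and is no camera call.
A pose or a line that the arm cannot do raises Unreachable and nothing moves.
- finish_job(): hands the job in; it is judged then, once.
The state is a dict: "time_s": time; "joint_pos": joint angles; "qd": joint speeds; "joint_efforts": joint torques, N m; "position": TCP position; "tcp_rot": TCP orientation; "wrist_force": force on the tool from outside, world axes, zero at the start; "ft_torque": the same for the moment, N m; "finger_gap": finger opening in m; "gripper_force": force on a finger pad.
Only numpy, scipy, OpenCV 4.12 (cv2) and the standard library are available. Lean on these libraries where they do the work, as an engineer would, in place of code of your own. Each camera call takes 0.05 s, during which the arm holds its last target. There are 200 camera calls.

## Task

Get the copper fin ready for tack welding: squeeze the earth clip off its parking stand and let it close upright on the raised tab of the fin, well down over the tab's top edge. Then grip the upright post on the jig's spring-return drawbar, pull it out until its pointer lines up with the small gauge plate beside the guide, and finish while still holding it there, because the spring takes it back if you let go. Leave the jar, the mallet and the doming block where they are.

Things in the scene. Friction and masses are not known exactly. Their poses are not given: they have to be found in the camera images.
- clip_grip (a point): Earth clip: sprung steel clothes-peg clip, upright, jaws down, clamped on the stand's plate; ~85 g, 90 mm tall, 22 mm wide (y), no cable. This point: midway between its two handles, 28 mm above the pivot. Clamped, z is up and x square to the plate. The handles spread upwards in a V: outside width (x) 24 mm near the pivot, 48 mm at the top, 50 mm above the pivot. Pinch them from above along x.
- clip_jaw (a point): Midway between the closed jaws, at mid-height of the jaw pads, 27 mm below the pivot, 55 mm below clip_grip; same axes. The pads reach 11 mm above and below it. A plate's edge can go in until it meets the pivot pin, 20 mm above this point. Both clip frames belong to the clip's -x half, which leans up to 0.25 rad about y while squeezed. The jaws grip with about 7 N.
- clip_half (a joint): Opening of the clip, rad: 0 clamped on a 5 mm plate, 0.5 squeezed fully open (a stop), negative when closed on nothing. At the stop the handles' outer faces are parallel, about 24 mm apart, and the jaws open about 24 mm at the tips. About 12 N at clip_grip reaches the stop; carry with 25 to 35 N.
- stand: Parking stand, fixed: grey base 90 x 100 mm, 12 mm thick, with an upright steel plate 5 mm thick (x), 60 mm wide (y), top edge 80 mm above the bench. Origin under the centre of the base, on the bench, straight below the plate. The clip starts with its jaws' middle 13 mm below the plate's top edge.
- tab (a point): Middle of the top edge of the fin's tab. The fin: fixed upright copper plate 5 mm thick (x), 150 mm wide (y), across the back of the jig; its raised middle, the tab, is 50 mm wide, 34 mm tall, top 104 mm above the bench; z up. The clip goes on the tab, its middle within 20 mm of the tab's, the jaws' middle at least 6 mm below the top edge (13 mm is good).
- jig: Welding jig, fixed: steel base plate 250 (x) x 130 (y) x 12 mm; origin under its centre, on the bench. The fin stands across it 75 mm towards +x; the drawbar runs between two guides (tops 32 mm above the bench) and is pulled out along the jig's -x.
- post (a point): Grip point on the drawbar's upright steel post: round, 20 mm in diameter from 40 to 94 mm above the bench, top at 100 mm; this point is on its axis, 75 mm above the bench. Its axes are those of the jig. At home it lies 105 mm in front (-x) of the fin.
- pointer (a point): Tip of the pointer, a flat bar 8 mm wide (x), 6 mm thick, that sticks out of the drawbar towards +y at the post's foot, its top 41.5 mm above the bench; same x as the post's axis. This point is at its middle height, near its tip.
- mark (a point): The mark: top of the fixed brass gauge plate, 4 mm thick (x), 18 mm wide, top 42 mm above the bench, standing just outside the guide on the jig's +y side. Jig axes. The pointer is at the mark when it has the same position along the jig's x axis as this point; it then stands end to end with the plate.
- drawbar (a joint): How far the drawbar is pulled out, m: 0 at home, at most 0.095. A spring pulls it home with 6 N at 0 rising by 1.2 N per 10 mm. The mark lies 0.04 to 0.075 out.
- jar: Bystander: closed glass jar, 60 mm diameter, 75 mm tall; origin under its centre. Leave it.
- mallet: Bystander: wooden mallet lying on the bench, 260 mm long along its x. Leave it.
- stake: Bystander: round dark steel doming block, 72 mm diameter, 40 mm tall, origin under its centre. Leave it.
Mind the look-alikes: they are no part of the job. There is more than one size of the part that bears clip_grip; the job needs the middle-sized.

How it is judged:
On the way:
1. the clip is closed on the fin's tab and let go (contact force between clip and fin above 3 N and z of clip_jaw in the frame of tab below -0.006 m and y of clip_jaw in the frame of tab between -0.02 and 0.02 m and x of clip_jaw in the frame of tab between -0.004 and 0.004 m and angle between clip_jaw's own z axis and vertical below 0.35 rad and value of joint clip_half between -0.08 and 0.08 rad and contact force between clip and the arm below 0.2 N and contact force between clip and the fingers below 0.2 N), for 0.3 s.
At the end, for the whole second after the job is handed in: Clip closed on the tab, upright within 0.35 rad, its jaws' middle at least 6 mm below the tab's top edge and within 20 mm of its middle, gripping over 3 N, untouched; the fingers hold the drawbar out (over 3 N), pointer within 5 mm of the gauge plate along the jig's x axis (all of step 1 and x of pointer in the frame of mark between -0.005 and 0.005 m and contact force between the fingers and drawbar above 3 N and value of joint drawbar above 0.03 m); the arm keeps its last pose, push and grip.
It fails at once if the jar is pushed away or knocked over (distance of jar from where it was at the start of the episode above 0.025 m or angle between jar's own z axis and vertical above 0.5 rad).
It fails at once if the mallet is pushed away or knocked over (distance of mallet from where it was at the start of the episode above 0.025 m or angle between mallet's own z axis and vertical above 0.5 rad).
It fails at once if the steel doming block is pushed away or knocked over (distance of stake from where it was at the start of the episode above 0.025 m or angle between stake's own z axis and vertical above 0.5 rad).
It also fails if it takes over 56 s, if anything falls off the work surface, if the arm or the gripper's body presses on something with over 40 N, if the wrist force passes 120 N, or if a joint passes its speed limit or range.

## Working session

There is one attempt and no reset: what is moved stays moved. The work goes in short steps, each a Python script; the robot and the scene stay as the last script left them, time stands still between calls to the robot, and variables do not carry over. Pictures are saved under pics/ and viewed, at most 10 in all, crops included, and the job is handed in when it is done.

```bash
mkdir -p pics; cat > h.py <<'E'
from rig import *
import numpy as np, cv2
def cloud(name,s=None):
    """picture, depth, world points HxWx3"""
    s=sense(); im,d=camera(name); p=camera_params(name)
    if name=="wrist":
        T=np.eye(4); T[:3,:3]=np.array(s["tcp_rot"]); T[:3,3]=s["position"]
        T=T@np.array(p["tool_from_camera"])
    else:
        T=np.eye(4); T[:3,:3]=np.array(p["rotation"]); T[:3,3]=p["position"]
    v,u=np.mgrid[:400,:640].astype(np.float32)
    n=cv2.undistortPoints(np.stack([u.ravel(),v.ravel()],1)[:,None],np.array(p["K"],float),np.array(p["dist"],float)).reshape(400,640,2)
    P=np.dstack([n[...,0]*d,n[...,1]*d,d]).astype(float)
    W=P@T[:3,:3].T+T[:3,3]; W[d<=0]=np.nan
    return im,d,W
def save(n,im): cv2.imwrite("pics/"+n+".png",im[...,::-1])
E
python3 - <<'E'
from h import *
a=cloud("scene");b=cloud("top")
np.savez("/tmp/c.npz",si=a[0],sw=a[2],ti=b[0],tw=b[2])
save("s1",a[0]);save("t1",b[0])
for n in("scene","top"):
    p=camera_params(n);print(n,p["position"],p["K"],p["rotation"])
print(camera_params("wrist")["tool_from_camera"],sense()["tcp_rot"],np.isnan(b[2]).mean())
E
```

```text
scene [0.86263654 0.48768189 0.87768158] [[513.60096912   0.         322.18783384]
 [  0.         513.60096912 199.56161825]
 [  0.           0.           1.        ]] [[-0.87549739  0.39809121 -0.27391186]
 [ 0.48319291  0.72752093 -0.48707074]
 [ 0.00537804 -0.55878143 -0.82929753]]
top [0.41755221 0.0386859  0.9822562 ] [[371.35122516   0.         324.39506733]
 [  0.         371.35122516 203.63735908]
 [  0.           0.           1.        ]] [[-8.72042658e-02 -9.72804349e-01  2.14585913e-01]
 [-9.96190157e-01  8.49913366e-02 -1.95357154e-02]
 [ 7.66485399e-04 -2.15471972e-01 -9.76509724e-01]]
[[ 1.14157248e-04 -9.52289785e-01 -3.05195271e-01  7.82361140e-02]
 [ 9.99999921e-01  2.24667519e-04 -3.26975395e-04  4.36834338e-04]
 [ 3.79942793e-04 -3.05195209e-01  9.52289735e-01 -1.17851941e-01]
 [ 0.00000000e+00  0.00000000e+00  0.00000000e+00  1.00000000e+00]] [[-8.91707173e-01  4.52612207e-01 -7.13247855e-04]
 [ 4.52612761e-01  8.91705769e-01 -1.58443556e-03]
 [-8.11276485e-05 -1.73567763e-03 -9.99998490e-01]] 0.00378515625
```

View pics/t1.png

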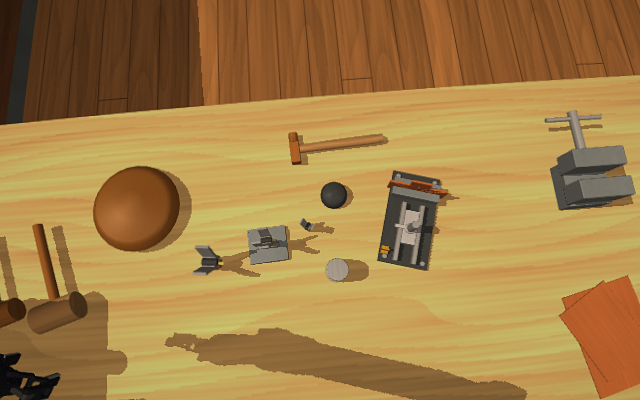

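View pics/s1.png

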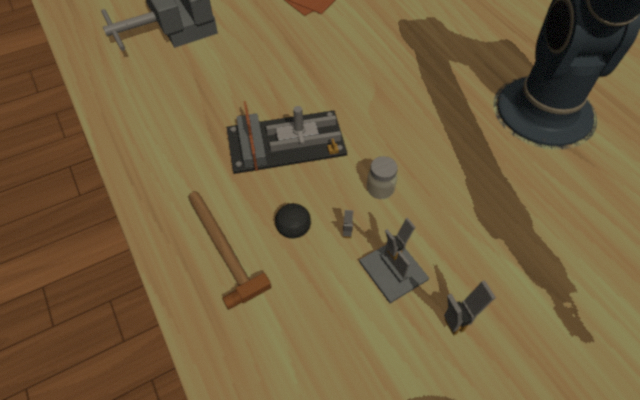

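Top view: clips at (207,260) large and loose, (267,240) on the stand's plate, and (306,225) small and loose. The one on the stand fits: it's the middle size and clamped on the grey base. The jig is at (410,220) with its fin at (415,185) and the brass gauge at (385,250). Next I'll get coarse positions and a confirming crop.

```bash
python3 - <<'E'
from h import *
c=np.load("/tmp/c.npz");im,W=c["ti"],c["tw"];sw=c["sw"];si=c["si"]
P=lambda n,x:print(n,np.round(x,4))
for n,(u,v) in dict(stand=(280,255),clip=(267,238),big=(207,260),small=(306,225),jar=(337,268),stake=(333,193),head=(295,148),handle=(380,139),post=(412,226)).items():P(n,W[v,u])
def rect(pts,n):
    r=cv2.minAreaRect(pts.astype(np.float32));P(n,[*r[0],*r[1],r[2]]);return r
z=W[...,2];roi=np.zeros(z.shape,bool);roi[215:275,240:297]=1
rect(W[roi&(z>.008)&(z<.016)][:,:2],"stand base")
m=roi&(z>.075);rect(W[m][:,:2],"standtop");P("z",np.nanmax(z[m]))
roi[:]=0;roi[160:275,370:450]=1
m=roi&(z>.008)&(z<.018);m=cv2.morphologyEx(m.astype(np.uint8),cv2.MORPH_OPEN,np.ones((3,3)))>0
rect(W[m][:,:2],"jig base")
# scene-camera versions
z=sw[...,2];roi=np.zeros(z.shape,bool);roi[100:180,215:355]=1
rect(sw[roi&(z>.008)&(z<.016)][:,:2],"jig base s")
m=roi&(z>.08);q=sw[m];
hsv=cv2.cvtColor(si,cv2.COLOR_RGB2HSV)
f=q[(q[:,2]>.09)];P("hi pts",f[::max(1,len(f)//15)])
roi[:]=0;roi[240:305,355:430]=1
rect(sw[roi&(z>.008)&(z<.016)][:,:2],"stand base s")
q=sw[roi&(z>.1)];
roi[:]=0;roi[215:290,375:420]=1
rect(sw[roi&(z>.09)][:,:2],"clip handles s");P("zmax",np.nanmax(z[roi]))
save("crop1",np.hstack([cv2.resize(si[205:305,350:480],(520,400),interpolation=3),cv2.resize(im[205:285,190:250],(270,400),interpolation=3)]))
E
```

```text
stand [0.5045 0.146  0.0134]
clip [0.5396 0.1648 0.1005]
big [0.5026 0.3199 0.0668]
small [0.5739 0.072  0.0332]
jar [0.4559 0.0041 0.0743]
stake [ 0.6512 -0.0051  0.0393]
head [0.7898 0.086  0.0257]
handle [ 0.7968 -0.1492  0.0231]
post [ 0.5383 -0.1846  0.0987]
stand base [0.5354 0.1774 0.0902 0.101  3.0221]
standtop [5.38200e-01 1.72500e-01 5.40000e-02 4.86000e-02 5.58406e+01]
z 0.1495
jig base [ 0.5706 -0.2015  0.1291  0.2508 73.1416]
jig base s [ 0.5697 -0.1979  0.1388  0.2509 73.6886]
hi pts [[ 0.6327 -0.2458  0.1044]
 [ 0.543  -0.1996  0.0992]
 [ 0.6345 -0.2421  0.1028]
 [ 0.5349 -0.1928  0.0984]
 [ 0.5415 -0.1936  0.098 ]
 [ 0.6355 -0.2346  0.1043]
 [ 0.5364 -0.1853  0.1001]
 [ 0.5442 -0.1835  0.1028]
 [ 0.5486 -0.189   0.097 ]
 [ 0.6408 -0.2277  0.1046]
 [ 0.539  -0.1854  0.0925]
 [ 0.5468 -0.1837  0.0951]
 [ 0.5443 -0.1842  0.0904]
 [ 0.6426 -0.2142  0.1034]
 [ 0.6463 -0.2057  0.1046]
 [ 0.6495 -0.1999  0.1   ]
 [ 0.6468 -0.1974  0.095 ]]
stand base s [0.5342 0.1783 0.0908 0.1006 2.9526]
clip handles s [0.5342 0.1694 0.0491 0.0262 6.8169]
zmax 0.147
```

View pics/crop1.png

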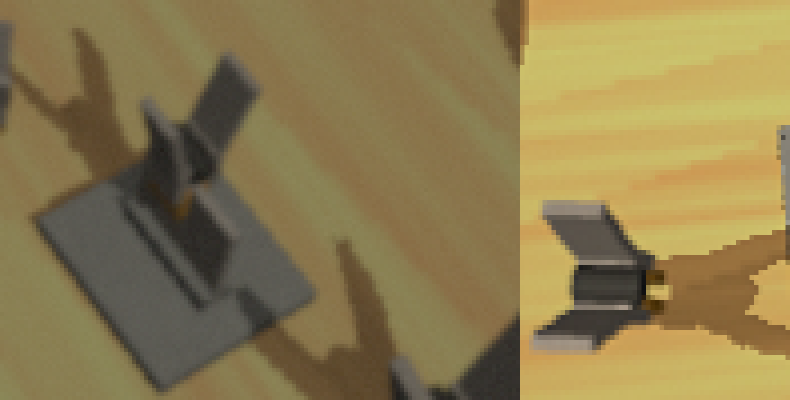

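The crop shows the mid-size clip clamped on the stand's plate at crop (190,180), with the larger loose clip at the right, so the target is confirmed. I'll take wrist looks at the jig and the clip on the way in.

```bash
cat >> h.py <<'E'
def R(deg,s=1):
    a=np.radians(deg); y=s*np.array([np.cos(a),np.sin(a),0]); z=np.array([0,0,-1.]); return np.stack([np.cross(y,z),y,z],1)
E
python3 - <<'E'
from h import *
for s in(1,-1):
    for p,a in(((.575,-.2,.3),-16.6),((.535,.17,.25),3)):
        q=inverse_kinematics(p,R(a,s));print(s,a,None if q is None else np.round(q,2))
s=1
movep((.575,-.2,.30),R(-16.6,s));sleep(.3);a=cloud("wrist")
movep((.535,.17,.25),R(3,s));sleep(.3);b=cloud("wrist")
np.savez("/tmp/w.npz",ji=a[0],jw=a[2],ci=b[0],cw=b[2])
print(sense()["time_s"],sense()["position"])
save("w1",np.hstack([cv2.resize(a[0],(400,250)),cv2.resize(b[0],(400,250))]))
save("wj",a[0])
E
```

```text
1 -16.6 [-0.3   0.39  0.77  1.68 -0.29  1.19  0.25]
1 3 [-0.66  0.29  0.35  1.83 -0.11  1.03 -0.22]
-1 -16.6 [ 1.05  0.58 -1.17  1.6   0.55  1.33  2.65]
-1 3 [ 0.46  0.55 -1.17  1.77  0.54  1.19  2.32]
5.175 [0.53522354 0.16939742 0.25005463]
```

View pics/w1.png

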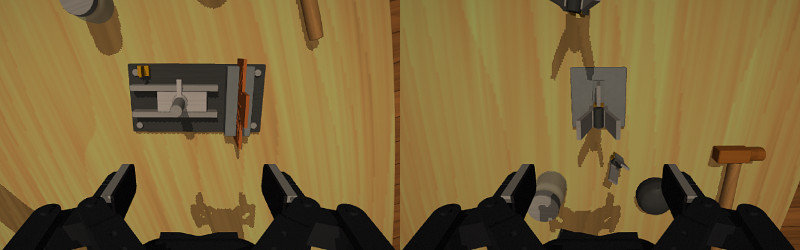

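View pics/wj.png

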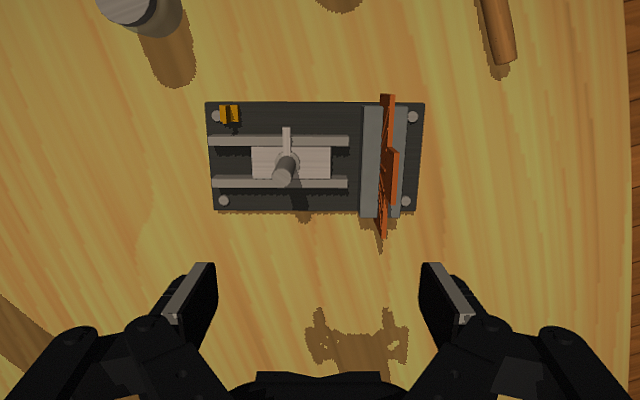

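Wrist view: the post's foot is at (287,160), the pointer bar at (287,140), the brass gauge at (229,114) and the fin's tab at (394,170). The second frame shows the clip on its stand, upright. Now I'll measure from these.

```bash
python3 - <<'E'
from h import *
c=np.load("/tmp/w.npz");im,W,ci,C=c["ji"],c["jw"],c["ci"],c["cw"]
def rect(p,n):
    r=cv2.minAreaRect(p.astype(np.float32));print(n,np.round([*r[0],*r[1],r[2]],4),len(p));return r
z=W[...,2]
roi=np.zeros(z.shape,bool);roi[90:225,195:435]=1
m=roi&(z>.008)&(z<.016);r=rect(W[m][:,:2],"jigbase")
a=np.radians((r[2]-90) if r[2]>45 else r[2]);O=np.array([*r[0],0]);X=np.array([np.cos(a),np.sin(a),0]);Y=np.array([-X[1],X[0],0])
print("ang",np.degrees(a),X)
L=np.dstack([(W-O)@X,(W-O)@Y,z])
def rng(m,n):
    q=L[m];print(n,len(q),np.round(np.percentile(q,[2,50,98],axis=0),4).tolist())
rng(roi&(z>.1),"z>.1");t=roi&(z>.099)&(L[...,0]>.05);rng(t,"tabtop")
rng(roi&(z>.096)&(L[...,0]<.05),"posttop")
hsv=cv2.cvtColor(im,cv2.COLOR_RGB2HSV)
b=np.zeros_like(roi);b[98:130,212:248]=1
rng(b&(z>.025),"brass hi");rng(b&(z>.038),"brass top")
pt=np.zeros_like(roi);pt[122:152,275:300]=1;rng(pt&(z>.036)&(z<.046),"pointer")
for x in range(214,246,2):print(x,[ (int(round(z[v,x]*1000)),int(round(L[v,x,0]*1000)),int(round(L[v,x,1]*1000))) for v in (106,110,114,118,122)])
# clip
z=C[...,2];roi[:]=0;roi[95:230,255:380]=1
r=rect(C[roi&(z>.008)&(z<.016)][:,:2],"stand")
for h in(.125,.135,.14):rect(C[roi&(z>h)][:,:2],"clip>%g"%h)
m=roi&(z>.075)&(z<.085);rect(C[m][:,:2],"platetop");print(np.nanmax(z[roi]))
save("cr3",np.hstack([cv2.resize(im[95:170,205:305],(480,360),interpolation=3),cv2.resize(ci[100:220,260:366],(318,360),interpolation=3)]))
E
```

```text
jigbase [ 0.5702 -0.2025  0.1499  0.2508 73.5417] 12062
ang -16.45832061767578 [ 0.95902609 -0.28331778  0.        ]
z>.1 541 [[-0.0371, -0.024, 0.1001], [0.0726, 0.0011, 0.1034], [0.077, 0.024, 0.1055]]
tabtop 359 [[0.0719, -0.0242, 0.0996], [0.0741, 0.0005, 0.1041], [0.0772, 0.0245, 0.1057]]
posttop 325 [[-0.0387, -0.0074, 0.0963], [-0.0302, 0.0013, 0.1002], [-0.0217, 0.0096, 0.1017]]
brass hi 144 [[-0.0967, 0.0455, 0.0255], [-0.0931, 0.0546, 0.041], [-0.0924, 0.0635, 0.0434]]
brass top 85 [[-0.0968, 0.0455, 0.039], [-0.0943, 0.0545, 0.042], [-0.0925, 0.0629, 0.0435]]
pointer 196 [[-0.0344, 0.0153, 0.0378], [-0.0302, 0.0282, 0.0418], [-0.0266, 0.0405, 0.0435]]
214 [(13, -113, 62), (12, -114, 57), (16, -113, 53), (15, -113, 48), (13, -114, 44)]
216 [(12, -111, 61), (16, -110, 57), (16, -110, 53), (16, -111, 49), (12, -112, 44)]
218 [(13, -108, 61), (14, -108, 57), (19, -107, 53), (16, -108, 49), (13, -110, 44)]
220 [(22, -103, 62), (23, -103, 58), (21, -104, 53), (22, -105, 49), (12, -108, 44)]
222 [(42, -96, 63), (42, -96, 59), (40, -97, 55), (41, -97, 51), (12, -105, 44)]
224 [(42
[... 450 characters left out ...]
, 49), (12, -91, 44)]
236 [(22, -86, 62), (23, -86, 58), (21, -87, 53), (22, -87, 49), (13, -89, 44)]
238 [(16, -85, 61), (18, -85, 57), (20, -85, 53), (21, -85, 49), (12, -87, 43)]
240 [(12, -84, 61), (11, -84, 57), (13, -84, 52), (12, -84, 48), (13, -84, 44)]
242 [(12, -81, 61), (13, -81, 57), (11, -82, 52), (12, -82, 48), (12, -83, 43)]
244 [(12, -79, 61), (11, -79, 57), (14, -79, 52), (12, -80, 48), (12, -80, 43)]
stand [0.5342 0.1777 0.0903 0.1001 3.0004] 5871
clip>0.125 [0.5349 0.1688 0.0477 0.0228 3.1625] 1121
clip>0.135 [0.5349 0.1688 0.0477 0.0228 3.1625] 802
clip>0.14 [0.5349 0.1688 0.0477 0.0228 3.1625] 629
platetop [ 0.5345  0.1782  0.023   0.0572 21.7   ] 256
0.14688916294817111
```

View pics/cr3.png

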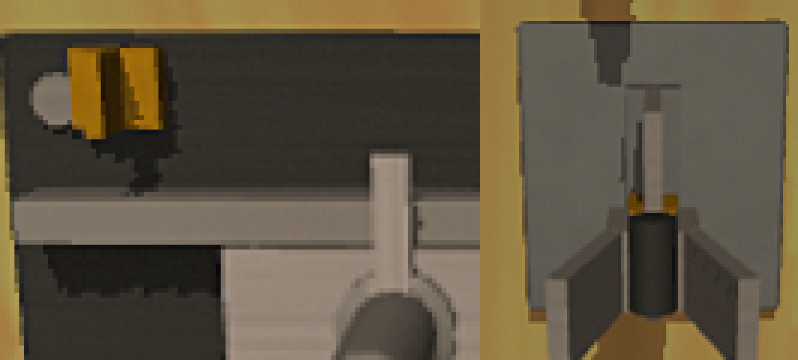

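The crop confirms the brass gauge's top edge at jig x = -0.0947 and the pointer at -0.0304, so the pull is about 64 mm. The clip is centred at (0.535, 0.169) at 3°. I'll pick it up now.

```bash
python3 - <<'E'
from h import *
Q=R(3.1)
move_l((.5349,.1688,.128),Q,feed=.08)
command_gripper(.01,30);s=sense();print(s["finger_gap"],s["gripper_force"],s["wrist_force"],s["position"])
print(move_l((.5349,.1688,.25),Q,feed=.06));sleep(.2)
s=sense();print(s["time_s"],s["finger_gap"],s["wrist_force"])
T=np.array([.6417,-.2236])
movep((*T,.25),R(-16.45));sleep(.3)
s=sense();print(s["time_s"],s["finger_gap"],s["position"])
i,d,W=cloud("wrist");save("held",i);np.savez("/tmp/held.npz",i=i,W=W)
E
```

```text
0.020389937718465236 36.21791124343872 [ 0.15461083 -0.00960634 -0.55254914] [0.53476119 0.16878714 0.12787479]
False
9.8333 0.020697963637483194 [ 0.52949506  0.34357305 -0.84503959]
11.6417 0.020651306352532293 [ 0.64195851 -0.22267246  0.25009476]
```

View pics/held.png

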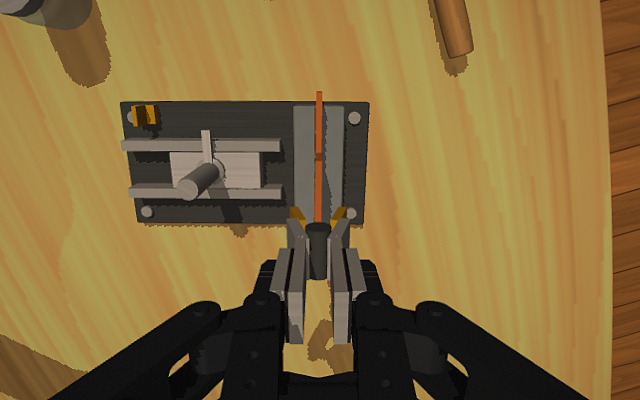

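The clip is held open with jaw tips at (295,215) and (340,215), straddling the fin line at column 318. Next I'll lower and release it.

```bash
python3 - <<'E'
from h import *
T=np.array([.6417,-.2236]);Q=R(-16.45)
print(move_l((*T,.17),Q,feed=.08,until_force=8),move_l((*T,.152),Q,feed=.03,until_force=8))
s=sense();print(s["position"],s["wrist_force"])
command_gripper(.085);sleep(.3)
s=sense();print(s["finger_gap"],s["wrist_force"])
move_l((*T,.28),Q,feed=.12)
J=np.array([.5702,-.2025]);X=np.array([.95903,-.28332]);Y=np.array([.28332,.95903])
p=J-.0303*X+.001*Y
movep((*(p-.02*X),.25),Q);sleep(.3)
i,d,W=cloud("wrist");save("rel",i)
O=np.array([*J,0]);L=np.dstack([W[...,:2]@X-J@X,W[...,:2]@Y-J@Y,W[...,2]])
def rng(m,n):q=L[m];print(n,len(q),np.round(np.percentile(q,[2,50,98],axis=0),4).tolist())
x,y,z=L[...,0],L[...,1],L[...,2]
rng((x>.04)&(x<.12)&(abs(y)<.06)&(z>.12),"clip")
rng((x>.04)&(x<.12)&(abs(y)<.06)&(z>.135)&(z<.18),"clip top")
rng((abs(x+.03)<.02)&(abs(y)<.02)&(z>.096)&(z<.11),"post")
print(sense()["time_s"])
E
```

```text
False False
[ 0.64174416 -0.22366509  0.15188354] [-0.77489974 -0.07433537 -0.37892903]
0.08493714040934644 [ 0.08300655 -0.1409741   1.11528109]
clip 3284 [[0.0513, -0.0103, 0.1214], [0.0855, 0.0022, 0.1501], [0.0971, 0.0115, 0.169]]
clip top 2413 [[0.0512, -0.0104, 0.1359], [0.0884, 0.0014, 0.1579], [0.0976, 0.0113, 0.1691]]
post 439 [[-0.0389, -0.0072, 0.0965], [-0.0305, 0.0016, 0.1003], [-0.0223, 0.0096, 0.1016]]
16.675
```

View pics/rel.png

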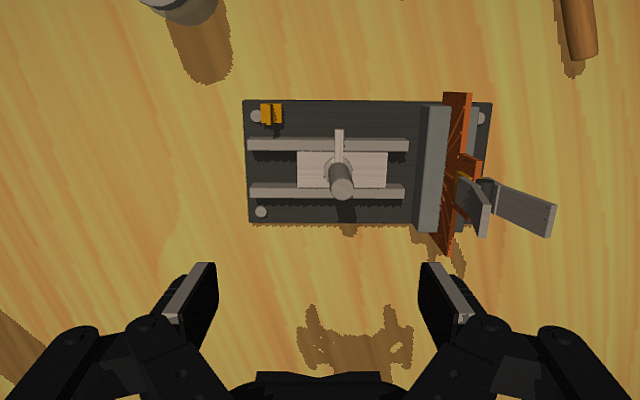

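The clip sits upright on the tab: top at z 0.169, centred at jig (0.074, 0.0005), with its handles right of the tab at (475,165). Now I'll grip the post and pull.

```bash
python3 - <<'E'
from h import *
J=np.array([.5702,-.2025]);X=np.array([.95903,-.28332]);Y=np.array([.28332,.95903]);Q=R(-16.45)
p=J-.0304*X+.001*Y
move_l((*p,.25),Q);print(move_l((*p,.081),Q,feed=.08,until_force=15))
command_gripper(.0,70);s=sense();print(s["finger_gap"],s["gripper_force"],s["wrist_force"],s["position"])
e=p-.0643*X
print(move_l((*e,.081),Q,feed=.04));sleep(.4)
s=sense();print(s["time_s"],s["finger_gap"],s["gripper_force"],s["wrist_force"],(np.array(s["position"])[:2]-J)@X)
i,d,W=cloud("wrist");t,td,TW=cloud("top");c,cd,CW=cloud("scene")
save("end",np.hstack([cv2.resize(i,(400,250)),cv2.resize(t[150:300,340:480],(268,250),interpolation=3)]))
save("ends",cv2.resize(c[90:190,200:360],(800,500),interpolation=3))
for n,w in(("wrist",W),("scene",CW),("top",TW)):
    x=w[...,:2]@X-J@X;y=w[...,:2]@Y-J@Y;z=w[...,2]
    for k,m in(("pointer",(y>.015)&(y<.042)&(abs(x+.095)<.02)&(z>.036)&(z<.046)),("mark",(y>.046)&(y<.064)&(abs(x+.095)<.02)&(z>.039)&(z<.046))):
        print(n,k,m.sum(),np.round(np.percentile(x[m],[3,50,97]),4) if m.any() else "")
E
```

```text
False
0.017890160047844356 68.1922709941864 [ 1.00974557 -1.02209569  2.32943769] [ 0.54157129 -0.19302917  0.08121217]
False
22.0083 0.017771846083400232 68.6224901676178 [ 13.00983114  -3.47125903 -11.35737461] -0.0903217656171645
wrist pointer 915 [-0.0936 -0.0899 -0.0862]
wrist mark 351 [-0.0966 -0.0948 -0.093 ]
scene pointer 47 [-0.1024 -0.0905 -0.0829]
scene mark 13 [-0.0981 -0.0954 -0.0937]
top pointer 42 [-0.0956 -0.0892 -0.0805]
top mark 10 [-0.0962 -0.0945 -0.0919]
```

View pics/ends.png

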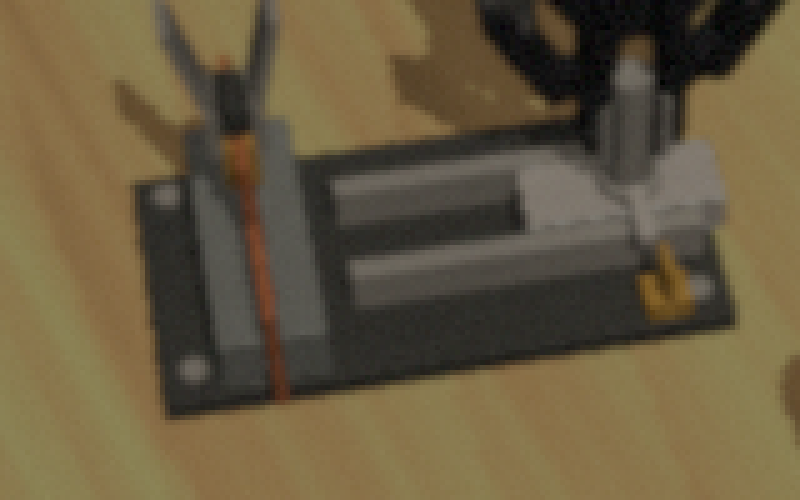

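The clip stands on the fin at (235,110). The pointer at (640,225) is slightly short of the brass plate at (665,265). It measures 4.9 mm short because the arm yields under the spring, so I'll command 5 mm more.

```bash
python3 - <<'E'
from h import *
J=np.array([.5702,-.2025]);X=np.array([.95903,-.28332]);Y=np.array([.28332,.95903]);Q=R(-16.45)
e=J-(.0304+.0643+.0051)*X+.001*Y
move_l((*e,.081),Q,feed=.02);sleep(.5)
for k in range(2):
    w=cloud("wrist")[2];x=w[...,:2]@X-J@X;y=w[...,:2]@Y-J@Y;z=w[...,2]
    q=[np.median(x[(y>a)&(y<b)&(abs(x+.095)<.02)&(z>c)&(z<.046)]) for a,b,c in((.015,.042,.036),(.046,.064,.039))]
    m=(x>.04)&(x<.12)&(abs(y)<.06)&(z>.12)&(z<.18)
    print(q,np.nanmax(z[m]) if m.any() else None,sense()["gripper_force"],sense()["time_s"])
    sleep(.7)
d=q[0]-q[1];print(d)
if abs(d)<.002: print(finish_job())
E
```

```text
[np.float64(-0.09472145881049915), np.float64(-0.0947665013202117)] None 68.69712710380554 23.1167
[np.float64(-0.09475553551233362), np.float64(-0.09479403113221924)] None 68.69691967964172 23.8667
3.849561988561456e-05
the job is handed in; nothing more can be done
None
```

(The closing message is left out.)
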